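# Set up the drying rack over the drip tray

### The job

Make up the drying rack and put the washed tools on it. First lay the wide wooden bar across the two bearers, flush against their far stops, then lay the narrow bar across them flush against the near stops, each about centred over the tray; next lay the brush across both bars, bristles up, then the spoon beside it, bowl up, both lengthwise between far and near bar, about midway, over the tray and not touching each other. Leave everything else on the table where it is, and let go of it all.

Things in the scene. Friction and masses are not known exactly. Their poses are not given: they have to be found in the camera images.
- rack: Fixed rack: two wooden bearers 220 long (x), 30 wide, 45 high, centre lines at y = +80 and -80. On both ends of each bearer a stop 12 high, 15 long; stop faces look inward at x = +95 (far stops) and -95 (near stops). Between the bearers only an aluminium drip tray 200 x 126, 15 high: fingers may reach down to z = 20. Origin: centre of underside, x to the far stops, away from the robot, z up
- wide_bar: Loose wide wooden bar, 40 (x) x 210 (y, lengthwise) x 18 thick (z), about 100 g. Origin at the centre of its underside, z up
- narrow_bar: Loose narrow wooden bar, 22 (x) x 210 (y, lengthwise) x 18 thick (z), about 55 g. Origin at the centre of its underside, z up
- brush: Loose grey silicone brush, 190 long (x -95 to +95), lying on its flat back, black bristles up. Handle 24 wide (y), 14 thick, x -95 to +25; head 48 wide, 14 thick, x +25 to +95, bristles up to z = 24. Origin: mid-length on the flat underside, x to the head, z up; 90 g
- spoon: Loose steel tablespoon, 200 long (x -99 to +101), bowl up. Bowl 46 across, 14 high, centred at x = +78, flat foot of 14 radius at z = 0; handle 14 wide (y), 5 thick, its middle at z = 10 at x = +50, 8.5 at x = -30, 3 at x = -98. Balances near x = +15. Origin: mid-length at underside height, x to the bowl, z up; 65 g
- offcut: Bystander: loose short wooden offcut 40 (x) x 110 (y) x 18, too short to span the bearers. Origin at the centre of its underside
- peg_a: Bystander: loose orange plastic clothes peg 75 (x) x 15 x 11 high, left of the rack (+y). Origin at the centre of its underside
- peg_b: Bystander: the same kind of orange peg, right of the rack (-y). Origin at the centre of its underside
There are look-alikes about, which are no part of the job. Of the things shaped like the brush, the grey one is meant.

How it is judged:
By the outcome, as a careful person would: the job done as asked, in the order asked, and still so for the second after the job is handed in, with the robot touching nothing.
It also fails if it takes over 72 s, if anything falls off the work surface, if the arm or the gripper's body presses on something with over 40 N, if the wrist force passes 120 N, or if a joint passes its speed limit or range.

### The arm

A 6-joint arm with a two-finger parallel gripper is mounted at the origin on the work surface. World frame = base frame: x ahead of the robot, y to its left, z up, the work surface at z = 0. Lengths are in m, angles in rad, forces in N, time in s.
With the tool pointing down it reaches from about 0.35 to 0.775 m from the base axis. Payload 7.3 kg.
Tool frame: the origin (TCP) lies midway between the tips of the shut fingers; the grasp point (between the pads) lies 19 mm behind it; z points along the fingers, x is the direction in which the jaws open and shut, and the axes are right-handed (so a half turn about z gives the same grasp; the last joint's range is limited). The gripper opens to 92 mm and grips with 3 to 60 N. Pads are 19 mm wide; open, the fingers measure 130 mm over their backs; the gripper's body (75 mm by 190 mm) begins 47 mm behind the grasp point.
Start: joints at [1.029, 0.342, 1.524, -0, 1.275, -0.146], TCP at [0.202, 0.484, 0.227] pointing down, gripper open.
Joint ranges: [-2.53, 2.53], [-0.77, 2.02], [0.04, 2.7], [-1, 4.14], [0.28, 2.66], [-3.11, 3.11]. Speed limits (rad/s): [2.57, 2.57, 3.14, 3.14, 3.14, 3.14].

### API

Orientations are given as a unit quaternion [w, x, y, z].
In Python, from plant import monitor, viewer, job gives the robot as it stands.
- The arm moves only by the shell command python3 -m crank 'ROWS'. ROWS is JSON, a list of rows, each a list of 5 numbers: the shift along the tool's x, y, z in m, then the turn about the tool's z in degrees, then the finger opening in m, from 0 to 0.0918. A call has 1 to 8 rows; each row is the pose to reach, as a shift and turn from the pose commanded when the call began, along the tool's axes at that moment; what a row does not reach only later rows make up. A row lasts 1/10 s, in which the tool goes at most 50 mm and 8.59 degrees, less where a joint would pass 70% of its speed; a pose out of reach is approached as far as the arm can. A call with a gripper value outside its range is refused whole. The fingers move at their own pace and stop on an object; the grip force is fixed at half the most. Time passes only in rows, so rows that repeat a pose let the fingers close. It gives the time, the measured TCP pose, the force and the opening at its end, in the units of the state.
- monitor.observe(): the state, without advancing time (a new reading comes with each control period).
- viewer.read_camera(name): name is "side" or "top"; returns (picture, depth): 480x640x3 uint8, red, green, blue; 480x640 float32, m along the optical axis (not along the pixel's ray), 0 where there is no reading.
- viewer.camera_params(name): a dict with "camera_matrix" (3x3 intrinsics, pixels), "k1" (the pictures are not rectified: a ray, as slopes to the right and down, at radius r is drawn at 1 + k1 r^2 times it, then the intrinsics apply), "R" (3x3) and "t" (3): a world point X has camera coordinates R X + t. Camera axes: x right, y down, z forward; pixel columns grow to the right and rows downward; lengths in m; the calibration is good to about 2 mm. A picture is of the moment at which its call begins. camera_params takes no time and is no camera call.
- job.sign_off(): hands the job in, once; it reports no verdict.
Trained networks look in the newest picture that a camera, given by its name, has taken for a name from the list of things; names that differ only in an ending like _2 or _b are one class to them, and where a whole thing is asked for, a point or a joint stands for the part that bears it (a point fixed in the world has none). Each returns a list of dicts, best first, with "conf" (0 to 1); they miss things now and then, are a little off and sometimes report something else, mostly with a low value. They report only what shows in the picture. A call takes as long as a camera call. They do not tell look-alikes from the thing itself.
- viewer.spot_in(camera, name): "position" ([x, y, z] in m, in world coordinates, good to about 4 mm: the middle of the surface that is visible of it).
- viewer.trace(camera, name): "pixels" (480x640 bool, what is visible of it).
The state is a dict: "clock": time; "qpos": joint angles; "joint_velocities": joint speeds; "joint_efforts": joint torques, N m; "tool_pos": TCP position; "tool_rot": TCP orientation; "force": force on the tool from outside, world axes, zero at the start; "wrist_torque": the same for the moment, N m; "grip_width": opening from 0.0 (shut) to 1.0 (fully open).
Only numpy, scipy, OpenCV 4.12 (cv2) and the standard library are available. Lean on these libraries where they do the work, as an engineer would, in place of code of your own. Each camera call takes 0.05 s, during which the arm holds its last target.

## Working session

There is one attempt and no reset: what is moved stays moved. The work goes in short steps, Python scripts to look and compute and a shell command to move; the robot and the scene stay as the last step left them, time stands still between calls to the robot, and variables do not carry over. Pictures are saved under pics/ and viewed, and the job is handed in when it is done.

```bash
ls; mkdir -p pics; python3 - <<'E'
from plant import monitor, viewer, job
import cv2
print(monitor.observe())
for c in("top","side"):
    p,d=viewer.read_camera(c); cv2.imwrite(f"pics/{c}0.png",p[:,:,::-1])
    print(viewer.camera_params(c))
E
```

```text
pics
{'clock': 0.0, 'qpos': array([ 1.02900825e+00,  3.42718041e-01,  1.52503890e+00,  7.13081066e-06,
        1.27538708e+00, -1.45983252e-01]), 'joint_velocities': array([-0.00047603,  0.00088254,  0.001844  ,  0.0010287 ,  0.00044728,
       -0.0014096 ]), 'joint_efforts': array([ 2.33612918e-03, -4.31233513e+01, -2.44222963e+01,  7.19628436e-02,
        5.58283541e-02, -1.15244920e-04]), 'tool_pos': array([0.20216784, 0.48406485, 0.22603976]), 'tool_rot': array([ 3.28370957e-04,  8.32331665e-01,  5.54277366e-01, -7.02755039e-04]), 'force': array([ 0.36970696,  0.43090252, -0.67209957]), 'wrist_torque': array([-0.06765378, -0.01220164, -0.02788263]), 'grip_width': 1.0002231360517524}
{'camera_matrix': array([[522.97971967,   0.        , 328.04213016],
       [  0.        , 522.97971967, 236.69248965],
       [  0.        ,   0.        ,   1.        ]]), 'k1': -0.04171411606070098, 'R': array([[-0.02473411, -0.99968346,  0.00460561],
       [-0.99646757,  0.02428418, -0.0803907 ],
       [ 0.08025341, -0.00657774, -0.99675279]]), 't': array([2.98598314e-04, 4.25517523e-01, 1.00877347e+00])}
{'camera_matrix': array([[474.42415082,   0.        , 317.93838084],
       [  0.        , 474.42415082, 247.46204759],
       [  0.        ,   0.        ,   1.        ]]), 'k1': -0.06453005891519102, 'R': array([[ 0.80569596, -0.5923241 , -0.00248842],
       [-0.45784081, -0.62009155, -0.63707791],
       [ 0.37581355,  0.51443039, -0.7707954 ]]), 't': array([-0.35394636,  0.21419943,  0.90270411])}
```

View pics/top0.png

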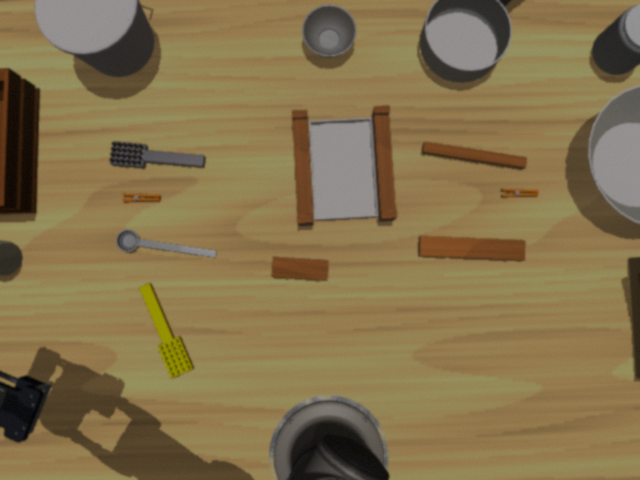

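View pics/side0.png

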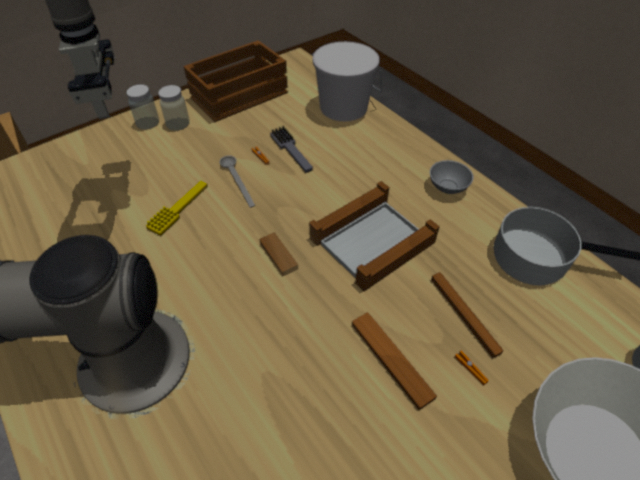

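The top view shows the rack at about (343,165), the wide bar at (472,248), the narrow bar at (474,155), the grey brush at (157,156), and the spoon at (165,244). The look-alikes and bystanders are the yellow brush at (165,330), the offcut at (300,268), and the pegs at (142,198) and (520,193).

```bash
cat > h.py <<'E'
from plant import monitor, viewer, job
import cv2, numpy as np
def rays(cam,uv):
    P=viewer.camera_params(cam)
    n=cv2.undistortPoints(np.asarray(uv,float).reshape(-1,1,2),P["camera_matrix"],np.array([P["k1"],0,0,0]))[:,0]
    return np.c_[n,np.ones(len(n))],P
def depth_pts(cam,mask,d):
    v,u=np.nonzero(mask&(d>0)); r,P=rays(cam,np.c_[u,v])
    return (r*d[v,u][:,None]-P["t"])@P["R"]
def plane(cam,uv,z):
    r,P=rays(cam,uv); w=r@P["R"]; c=-P["R"].T@P["t"]
    return c+w*((z-c[2])/w[:,2])[:,None]
def proj(cam,X):
    P=viewer.camera_params(cam)
    return cv2.projectPoints(np.asarray(X,float).reshape(-1,1,3),cv2.Rodrigues(P["R"])[0],P["t"],P["camera_matrix"],np.array([P["k1"],0,0,0,0]))[0][:,0]
def rect(xy):
    (c,(a,b),ang)=cv2.minAreaRect(np.asarray(xy*1000,np.float32))
    if a<b: a,b=b,a; ang+=90
    return np.round(c,1),round(a,1),round(b,1),round((ang+90)%180-90,2)
def pca(xy):
    c=xy.mean(0); _,_,v=np.linalg.svd(xy-c,full_matrices=False)
    return np.round(c*1000,1), round((np.degrees(np.arctan2(v[0,1],v[0,0]))+90)%180-90,2)
E
python3 - <<'E'
from h import *
for cam in("top","side"):
    p,d=viewer.read_camera(cam)
    for n in("wide_bar","narrow_bar","brush","spoon","rack","offcut","peg_a"):
        for t in viewer.trace(cam,n)[:3]:
            X=depth_pts(cam,t["pixels"],d); zt=np.percentile(X[:,2],[5,50,95])
            print(cam,n,round(t["conf"],2),t["pixels"].sum(),"z",np.round(zt*1000,1),"rect",rect(X[:,:2]),"pca",pca(X[:,:2]))
E
```

```text
top wide_bar 0.8 2310 z [ 3.4 16.5 19.7] rect (array([ 399.1, -292.1]), 211.3, 47.3, 86.17) pca (array([ 397. , -288.9]), np.float64(85.97))
top narrow_bar 0.85 1311 z [ 4.4 15.8 19.2] rect (array([ 585.3, -307.5]), 211.1, 29.1, 78.61) pca (array([ 582.4, -305.2]), np.float64(79.35))
top brush 0.7 1726 z [ 2.2 12.9 23.8] rect (array([252.8, 319.2]), 193.6, 52.4, 22.85) pca (array([240.8, 310.1]), np.float64(23.22))
top brush 0.66 1558 z [ 7.9 13.1 23.6] rect (array([590.9, 334.9]), 199.7, 51.2, 78.78) pca (array([595.8, 345.8]), np.float64(83.71))
top spoon 0.63 865 z [ 0.4  7.8 13.5] rect (array([421.9, 311.4]), 197.6, 42.2, 85.32) pca (array([419.5, 336.7]), np.float64(80.05))
top rack 0.62 950 z [ 0.6  8.1 13.7] rect (array([422.7, 310.7]), 199.0, 44.0, 85.43) pca (array([419.2, 333.1]), np.float64(80.03))
top rack 0.6 10094 z [-1.1  3.7 47.9] rect (array([569.4, -46.2]), 232.7, 199.2, 1.91) pca (array([563.3, -44.4]), np.float64(1.01))
top offcut 0.56 1123 z [13.8 16.7 19.9] rect (array([365.5,  46. ]), 109.5, 39.8, 85.04) pca (array([365.5,  45.9]), np.float64(85.25))
top offcut
[... 932 characters left out ...]
9]), np.float64(83.24))
side spoon 0.82 353 z [ 2.1  9.3 14.6] rect (array([408.2, 310.7]), 202.1, 37.9, 75.68) pca (array([417.2, 327.8]), np.float64(79.45))
side rack 0.93 7237 z [ 0.9 13.7 50.2] rect (array([576.5, -26.6]), 265.7, 231.9, 4.25) pca (array([554.7, -44.5]), np.float64(16.92))
side offcut 0.63 878 z [ 3.1 17.6 20.3] rect (array([366.4,  54.4]), 131.1, 48.7, 84.93) pca (array([360.2,  41.8]), np.float64(84.93))
side peg_a 0.72 389 z [ 0.2  9.5 13.4] rect (array([ 507.9, -398.1]), 74.8, 23.7, 89.56) pca (array([ 504., -398.]), np.float64(87.69))
side peg_a 0.52 119 z [ 1.7  9.9 13.9] rect (array([513.4, 359.7]), 74.5, 16.6, -89.25) pca (array([512. , 357.3]), np.float64(88.35))
```

```bash
cat >> h.py <<'E'
def best(cam,n,near=None,zlo=None,zhi=None):
    p,d=viewer.read_camera(cam); out=[]
    for t in viewer.trace(cam,n):
        X=depth_pts(cam,t["pixels"],d); c=np.median(X[:,:2],0)
        if near is not None and np.linalg.norm(c-near)>0.08: continue
        if zlo is not None: X=X[(X[:,2]>zlo)&(X[:,2]<zhi)]
        return t,X,p,d
    return None
from scipy.spatial.transform import Rotation as Ro
def go(x,y,z,yaw=None):
    """shift/turn for tool to world xyz, jaw axis at yaw deg (mod 180)"""
    s=monitor.observe(); q=s["tool_rot"]; R=Ro.from_quat([q[1],q[2],q[3],q[0]]).as_matrix()
    cur=np.degrees(np.arctan2(R[1,0],R[0,0])); 
    sh=R.T@(np.array([x,y,z])-s["tool_pos"])
    turn=0 if yaw is None else -(((yaw-cur)+90)%180-90)
    print("t",round(s["clock"],2),"pos",np.round(s["tool_pos"]*1000,1),"jaw yaw",round(cur,2),"j6",round(s["qpos"][5],2),"F",np.round(s["force"],1),"w",round(s["grip_width"]*91.8,1))
    print("shift mm",np.round(sh*1000,1),"turn",round(turn,2), "alt", round(turn-180*np.sign(turn),2))
E
python3 - <<'E'
from h import *
T=0.018
for cam in ("top","side"):
  for n,c,lo,hi in(("wide_bar",(.397,-.29),.013,.024),("narrow_bar",(.583,-.307),.013,.024),("brush",(.593,.34),.009,.03),("spoon",(.42,.33),.003,.02),("rack",(.563,-.044),.041,.07)):
    r=best(cam,n,np.array(c),lo,hi)
    if r is None: print(n,"none");continue
    X=r[1]
    if n=="rack":
        for s in(1,-1):
            for a,b in((.041,.050),(.053,.064)):
                Y=X[(s*(X[:,1]+.044)>0)&(X[:,2]>a)&(X[:,2]<b)]
                print(cam,n,s,a,len(Y),np.median(Y[:,2]).round(4),rect(Y[:,:2]),pca(Y[:,:2]),Y[:,0].min().round(3),Y[:,0].max().round(3))
    else: print(cam,n,np.median(X[:,2]).round(4),rect(X[:,:2]),pca(X[:,:2]))
E
```

```text
top wide_bar 0.0167 (array([ 397.4, -292.6]), 210.0, 40.2, 86.16) (array([ 397.2, -292. ]), np.float64(86.37))
top narrow_bar 0.0166 (array([ 583.3, -306.4]), 208.7, 23.8, 79.27) (array([ 583.2, -305.9]), np.float64(79.22))
top brush 0.0134 (array([595.9, 328.9]), 190.3, 48.4, 83.55) (array([596.6, 345. ]), np.float64(83.86))
top spoon 0.0089 (array([423. , 311.2]), 200.2, 44.3, 85.35) (array([418.5, 326.4]), np.float64(79.8))
top rack 1 0.041 1398 0.0438 (array([553.9,  35.8]), 206.7, 30.0, 1.87) (array([561.3,  36.1]), np.float64(1.78)) 0.45 0.658
top rack 1 0.053 220 0.0557 (array([560.1,  35.9]), 219.2, 29.4, 1.93) (array([555.3,  35.5]), np.float64(2.01)) 0.451 0.67
top rack -1 0.041 1358 0.0438 (array([ 564.5, -122.1]), 217.2, 30.4, 1.89) (array([ 565.6, -122. ]), np.float64(2.23)) 0.456 0.673
top rack -1 0.053 220 0.0554 (array([ 564.7, -122.3]), 218.1, 29.7, 1.92) (array([ 565.7, -122.3]), np.float64(2.37)) 0.455 0.674
side wide_bar 0.018 (array([ 395.3, -293.8]), 210.3, 41.9, 86.41) (array([ 393.8, -300.4]), np.float64(86.51))
side narrow_bar 0.0178 (array([ 581.9, -308.8]), 210.2, 26.6, 80.05) (array([ 579.9, -314.8]), np.float64(79.71))
side brush 0.0152 (array([596.6, 327.4]), 188.8, 47.1, 87.33) (array([593. , 336.9]), np.float64(83.33))
side spoon 0.0102 (array([407.7, 313.4]), 199.4, 41.7, 75.53) (array([416.2, 324.4]), np.float64(79.75))
side rack 1 0.041 865 0.0449 (array([556.8,  36.8]), 220.0, 34.2, 1.82) (array([555.9,  35.2]), np.float64(2.26)) 0.447 0.667
side rack 1 0.053 137 0.0565 (array([557.3,  37.1]), 221.7, 31.3, 2.31) (array([541.2,  34.7]), np.float64(1.76)) 0.446 0.668
side rack -1 0.041 1041 0.0448 (array([ 561.8, -122.8]), 220.0, 32.7, 1.78) (array([ 561.1, -124.3]), np.float64(2.03)) 0.452 0.672
side rack -1 0.053 178 0.0569 (array([ 563.5, -123.2]), 222.4, 31.2, 2.1) (array([ 549.6, -124.6]), np.float64(1.82)) 0.452 0.675
```

```bash
python3 - <<'E'
from h import *
go(.43,.2,.2,-3.7)
go(.3965,-.293,.2,-3.7)
E
```

```text
t 1.9 pos [202.4 484.5 226.7] jaw yaw 67.32 j6 -0.15 F [0.3 0.3 0.4] w 91.9
shift mm [-174.7  319.7   26.7] turn 71.02 alt -108.98
t 1.9 pos [202.4 484.5 226.7] jaw yaw 67.32 j6 -0.15 F [0.3 0.3 0.4] w 91.9
shift mm [-642.5  478.8   26.6] turn 71.02 alt -108.98
```

```bash
python3 -m crank '[[-0.022,0.04,0.003,8.5,0.09],[-0.044,0.08,0.006,17,0.09],[-0.066,0.12,0.01,25.5,0.09],[-0.088,0.16,0.013,34,0.09],[-0.11,0.2,0.016,42.5,0.09],[-0.132,0.24,0.02,51,0.09],[-0.154,0.28,0.023,59.5,0.09],[-0.175,0.32,0.027,68,0.09]]'
python3 - <<'E'
from h import *
go(.3965,-.293,.12,-3.7)
E
```

```text
clock: 2.7
tool_pos: [0.4312, 0.1979, 0.1999]
tool_rot: [-0.0, 1.0, -0.009, 0.0]
force: [0.5, 0.4, 0.2]
grip_width: 0.978
t 2.7 pos [431.2 197.9 199.9] jaw yaw -1.04 j6 0.29 F [0.5 0.4 0.2] w 89.8
shift mm [-25.9 491.5  79.7] turn 2.66 alt -177.34
```

```bash
python3 -m crank '[[-0.003,0.05,0,0,0.09],[-0.006,0.1,0,0,0.09],[-0.01,0.15,0,0,0.09],[-0.012,0.2,0.0,1,0.09],[-0.015,0.25,0.0,2,0.09],[-0.018,0.3,0,2.7,0.09],[-0.022,0.35,0.01,2.7,0.09],[-0.024,0.4,0.02,2.7,0.07]]'
python3 - <<'E'
from h import *
go(.3965,-.293,.004,-3.7)
E
```

```text
clock: 3.5
tool_pos: [0.4012, -0.1996, 0.1805]
tool_rot: [0.0, 1.0, -0.03, 0.001]
force: [0.9, -0.3, -0.0]
grip_width: 0.928
t 3.5 pos [ 401.2 -199.6  180.5] jaw yaw -3.4 j6 -0.57 F [ 0.9 -0.3 -0. ] w 85.2
shift mm [  0.6  93.4 176.6] turn 0.3 alt -179.7
```

```bash
python3 -m crank '[[0,0.046,0.01,0,0.07],[0.001,0.093,0.03,0.3,0.07],[0.001,0.0935,0.07,0.3,0.07],[0.001,0.0935,0.11,0.3,0.07],[0.001,0.0935,0.145,0.3,0.07],[0.001,0.0935,0.165,0.3,0.07],[0.001,0.0935,0.175,0.3,0.07],[0.001,0.0935,0.176,0.3,0.07]]'
python3 - <<'E'
from h import *
go(.3965,-.293,.004,-3.7)
E
```

```text
clock: 4.3
tool_pos: [0.3968, -0.2905, 0.0034]
tool_rot: [-0.001, 0.999, -0.032, -0.001]
force: [0.1, 0.5, 0.9]
grip_width: 0.762
t 4.3 pos [ 396.8 -290.5    3.4] jaw yaw -3.68 j6 -0.72 F [0.1 0.5 0.9] w 70.0
shift mm [-0.1  2.5 -0.6] turn 0.02 alt -179.98
```

```bash
python3 -m crank '[[0,0.0025,0,0,0.03],[0,0.0025,0,0,0.03],[0,0.0025,0,0,0.03],[0,0.0025,0,0,0.03],[0,0.0025,0,0,0.03],[0,0.0025,0,0,0.03],[0,0.0025,0,0,0.03]]'
python3 - <<'E'
from h import *
go(.6324,-.0409,.11,1.85)
E
```

```text
clock: 5.0
tool_pos: [0.3972, -0.2936, 0.0049]
tool_rot: [0.0, 0.999, -0.032, 0.0]
force: [-0.7, 1.1, 5.6]
grip_width: 0.428
t 5.0 pos [ 397.2 -293.6    4.9] jaw yaw -3.68 j6 -0.73 F [-0.7  1.1  5.6] w 39.3
shift mm [ 218.6 -267.2 -105.1] turn -5.53 alt 174.47
```

```bash
python3 -m crank '[[0,0,-0.04,0,0.03],[0,0,-0.08,0,0.03],[0.02,-0.025,-0.11,0,0.03],[0.05,-0.06,-0.12,-1,0.03],[0.08,-0.098,-0.12,-2,0.03],[0.11,-0.135,-0.12,-3,0.03],[0.14,-0.17,-0.12,-4,0.03],[0.17,-0.208,-0.12,-5.5,0.03]]'
python3 - <<'E'
from h import *
go(.6324,-.0409,.051,1.85)
E
```

```text
clock: 5.8
tool_pos: [0.5808, -0.0951, 0.1241]
tool_rot: [-0.0, 1.0, 0.016, -0.0]
force: [1.3, -1.7, -1.2]
grip_width: 0.432
t 5.8 pos [580.8 -95.1 124.1] jaw yaw 1.86 j6 -0.32 F [ 1.3 -1.7 -1.2] w 39.6
shift mm [ 53.4 -52.5  73.1] turn 0.01 alt -179.99
```

```bash
python3 -m crank '[[0.027,-0.027,0,0,0.03],[0.05,-0.0525,0,0,0.03],[0.051,-0.0525,0.02,0,0.03],[0.051,-0.0525,0.045,0,0.03],[0.051,-0.0525,0.06,0,0.03],[0.051,-0.0525,0.067,0,0.03],[0.051,-0.0525,0.068,0,0.03]]'
python3 - <<'E'
from h import *
go(.6324,-.0409,.051,1.85)
for c in("top","side"):
    p,d=viewer.read_camera(c); cv2.imwrite(f"pics/{c}1.png",cv2.resize(p[60:280,230:450] if c=="top" else p[140:340,250:500],None,fx=2.4,fy=2.4)[:,:,::-1])
E
```

```text
clock: 6.5
tool_pos: [0.6286, -0.0424, 0.0552]
tool_rot: [-0.0, 1.0, 0.016, -0.001]
force: [-1.0, -0.6, -0.9]
grip_width: 0.431
t 6.5 pos [628.6 -42.4  55.2] jaw yaw 1.82 j6 -0.22 F [-1.  -0.6 -0.9] w 39.5
shift mm [ 3.9 -1.4  4.2] turn -0.03 alt 179.97
```

View pics/side1.png

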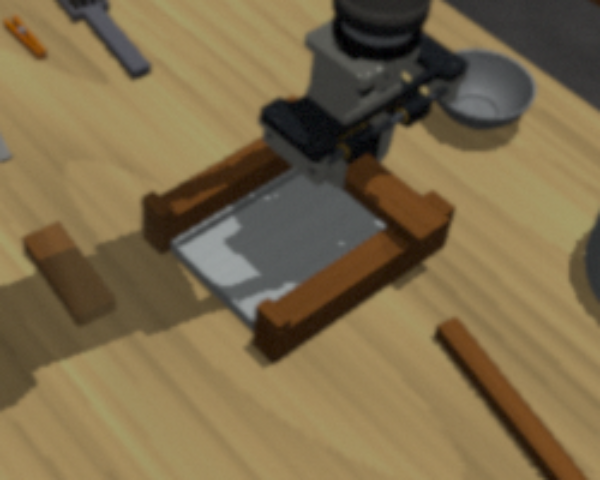

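View pics/top1.png

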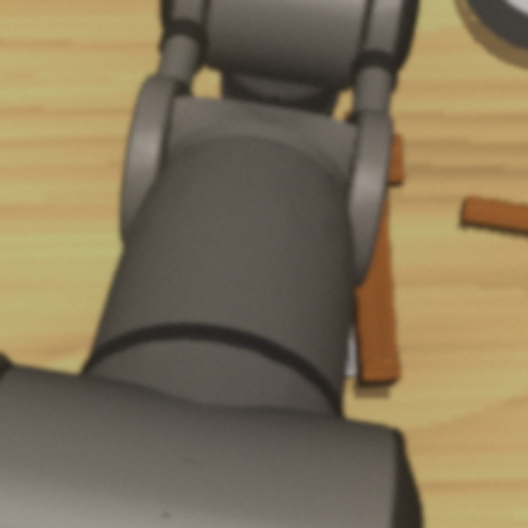

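The bar hovers over both bearers just short of the far stops. I'll lower it next, then release it.

```bash
python3 -m crank '[[0.001,-0.001,0.003,0,0.03],[0.001,-0.001,0.005,0,0.03],[0.001,-0.001,0.005,0,0.03]]'; python3 -m crank '[[0,0,0,0,0.048],[0,0,0,0,0.048],[0,0,0,0,0.048]]'
python3 - <<'E'
from h import *
go(.6364,-.0407,.051,1.85)
E
```

```text
clock: 6.9
tool_pos: [0.6302, -0.0415, 0.0514]
tool_rot: [-0.0, 1.0, 0.016, 0.0]
force: [0.1, 0.1, -0.3]
grip_width: 0.432
clock: 7.2
tool_pos: [0.6304, -0.0416, 0.0515]
tool_rot: [0.0, 1.0, 0.016, 0.0]
force: [-1.1, 0.1, -1.5]
grip_width: 0.522
t 7.2 pos [630.4 -41.6  51.5] jaw yaw 1.82 j6 -0.22 F [-1.1  0.1 -1.5] w 47.9
shift mm [ 6.1 -0.7  0.5] turn -0.03 alt 179.97
```

```bash
python3 -m crank '[[0.003,0,0,0,0.048],[0.006,0,0,0,0.048],[0.008,0,0,0,0.048],[0.008,0,0,0,0.048]]'; python3 -m crank '[[0.001,0,0,0,0.048],[0.001,0,0,0,0.048]]';  python3 -m crank '[[0.001,0,0,0,0.048],[0.001,0,0,0,0.048]]'
```

```text
clock: 7.6
tool_pos: [0.6386, -0.0413, 0.0512]
tool_rot: [-0.0, 1.0, 0.016, 0.0]
force: [0.1, -0.4, 0.2]
grip_width: 0.521
clock: 7.8
tool_pos: [0.6393, -0.0412, 0.0512]
tool_rot: [-0.0, 1.0, 0.016, 0.0]
force: [-0.3, 0.1, 0.0]
grip_width: 0.524
clock: 8.0
tool_pos: [0.6402, -0.0412, 0.0512]
tool_rot: [-0.0, 1.0, 0.016, 0.0]
force: [0.6, 0.2, 1.0]
grip_width: 0.52
```

```bash
python3 -m crank '[[0.001,0,0,0,0.048],[0.001,0,0,0,0.048]]'
```

```text
clock: 8.2
tool_pos: [0.6413, -0.0412, 0.0513]
tool_rot: [-0.0, 1.0, 0.016, 0.0]
force: [-0.4, 0.3, -0.5]
grip_width: 0.521
```

```bash
python3 -m crank '[[0.001,0,0,0,0.048],[0.001,0,0,0,0.048]]'; python3 - <<'E'
from h import *
print(monitor.observe()["force"])
E
```

```text
clock: 8.4
tool_pos: [0.6418, -0.0412, 0.0512]
tool_rot: [-0.0, 1.0, 0.016, -0.0]
force: [-2.9, 0.7, 0.8]
grip_width: 0.523
[-2.89626035  0.65824367  0.81492364]
```

```bash
python3 -m crank '[[0.001,0,0,0,0.048],[0.001,0,0,0,0.048]]'; python3 - <<'E'
from h import *
print(monitor.observe()["force"])
E
```

```text
clock: 8.6
tool_pos: [0.6419, -0.0411, 0.0511]
tool_rot: [-0.0, 1.0, 0.016, -0.002]
force: [-6.7, -0.7, 2.9]
grip_width: 0.525
[-6.65808694 -0.70795116  2.87662748]
```

```bash
python3 -m crank '[[0.001,0,0,0,0.048],[0.001,0,0,0,0.048],[-0.003,0,0,0,0.05],[-0.005,0,0,0,0.055],[-0.005,0,-0.03,0,0.06],[-0.005,0,-0.08,0,0.06],[-0.03,0,-0.1,0,0.06],[-0.05,0.03,-0.1,0,0.06]]'
python3 - <<'E'
from h import *
go(.5827,-.3075,.12,-10.6)
E
```

```text
clock: 9.4
tool_pos: [0.596, -0.0706, 0.1555]
tool_rot: [0.0, 1.0, 0.018, 0.004]
force: [-0.2, -1.2, -1.0]
grip_width: 0.654
t 9.4 pos [596.  -70.6 155.5] jaw yaw 2.04 j6 -0.28 F [-0.2 -1.2 -1. ] w 60.0
shift mm [-22.  236.2  35.5] turn 12.64 alt -167.36
```

```bash
python3 -m crank '[[-0.004,0.045,0,2,0.05],[-0.008,0.092,0,5,0.05],[-0.013,0.14,0,8,0.05],[-0.018,0.19,0.01,11,0.05],[-0.022,0.236,0.04,12.6,0.05],[-0.022,0.2365,0.08,12.6,0.05],[-0.022,0.2365,0.12,12.6,0.05],[-0.022,0.2365,0.14,12.6,0.05]]'
python3 - <<'E'
from h import *
go(.5827,-.3075,.004,-10.6)
X=best("top","wide_bar",np.array([.637,-.04]),.055,.075)
if X: print(X[0]["conf"],np.median(X[1][:,2]),rect(X[1][:,:2]),pca(X[1][:,:2]))
p,d=viewer.read_camera("top"); cv2.imwrite("pics/top2.png",cv2.resize(p[60:280,230:560],None,fx=2.4,fy=2.4)[:,:,::-1])
E
```

```text
clock: 10.2
tool_pos: [0.5779, -0.3094, 0.0072]
tool_rot: [-0.001, 0.996, -0.095, -0.002]
force: [-0.1, 1.2, -0.2]
grip_width: 0.545
t 10.2 pos [ 577.9 -309.4    7.2] jaw yaw -10.86 j6 -0.42 F [-0.1  1.2 -0.2] w 50.0
shift mm [ 4.4 -2.8  3.2] turn -0.26 alt 179.74
0.83 0.06143922942388759 (array([639.4, -41.3]), 208.5, 43.7, -88.35) (array([638.6, -34.4]), np.float64(-87.26))
```

View pics/top2.png

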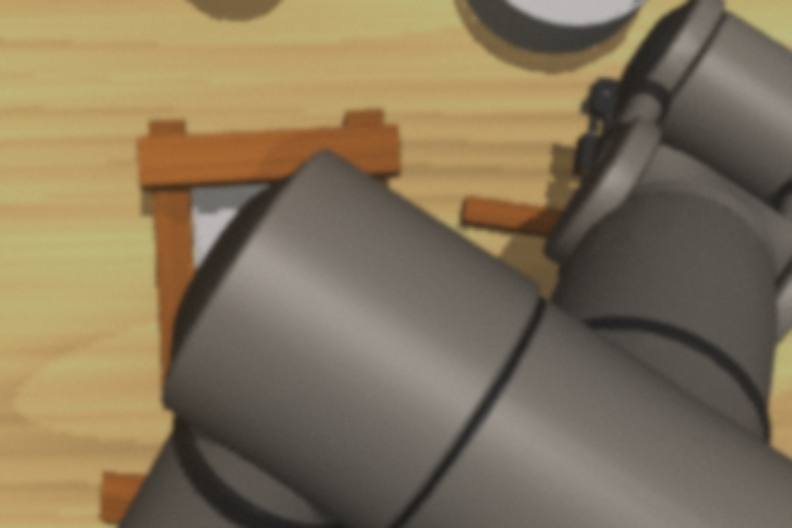

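The wide bar lies across both bearers against the far stops (crop pixels about 140–400, 125–188), centred. I'll grip the narrow bar now.

```bash
python3 -m crank '[[0.004,-0.002,0.003,-0.2,0.05],[0.0045,-0.0025,0.003,-0.2,0.05],[0.0045,-0.0025,0.003,-0.2,0.015],[0.0045,-0.0025,0.003,-0.2,0.015],[0.0045,-0.0025,0.003,-0.2,0.015],[0.0045,-0.0025,0.003,-0.2,0.015],[0.0045,-0.0025,0.003,-0.2,0.015],[0.0045,-0.0025,0.003,-0.2,0.015]]'
python3 - <<'E'
from h import *
c=np.radians(1.7); x=-78
print(562.8+x*np.cos(c), -43+x*np.sin(c))
go(.4848,-.0453,.12,1.75)
E
```

```text
clock: 11.15
tool_pos: [0.5847, -0.3082, 0.0085]
tool_rot: [0.0, 0.996, -0.092, 0.0]
force: [-0.6, 0.2, 2.9]
grip_width: 0.236
484.834330910688 -45.31396703863864
t 11.15 pos [ 584.7 -308.2    8.5] jaw yaw -10.58 j6 -0.42 F [-0.6  0.2  2.9] w 21.7
shift mm [-146.4 -240.1 -111.5] turn -12.33 alt 167.67
```

```bash
python3 -m crank '[[0,0,-0.04,0,0.015],[0,0,-0.08,0,0.015],[-0.02,-0.03,-0.11,-1,0.015],[-0.045,-0.07,-0.11,-3,0.015],[-0.07,-0.11,-0.11,-5,0.015],[-0.095,-0.15,-0.11,-8,0.015],[-0.12,-0.19,-0.11,-11,0.015],[-0.142,-0.23,-0.11,-12.3,0.015]]'
python3 - <<'E'
from h import *
go(.4848,-.0453,.058,1.75)
E
```

```text
clock: 11.95
tool_pos: [0.486, -0.0544, 0.1183]
tool_rot: [-0.0, 1.0, 0.016, -0.0]
force: [0.6, 0.1, 0.3]
grip_width: 0.234
t 11.95 pos [486.  -54.4 118.3] jaw yaw 1.79 j6 -0.3 F [0.6 0.1 0.3] w 21.4
shift mm [-0.9 -9.1 60.3] turn 0.04 alt -179.96
```

```bash
python3 -m crank '[[-0.001,-0.009,0.01,0,0.015],[-0.001,-0.009,0.03,0,0.015],[-0.001,-0.009,0.05,0,0.015],[-0.001,-0.009,0.06,0,0.015],[-0.001,-0.009,0.0645,0,0.015],[-0.001,-0.009,0.0645,0,0.015]]'; python3 -m crank '[[0,0,0,0,0.03],[0,0,0,0,0.03],[0,0,0,0,0.03]]'
python3 - <<'E'
from h import *
go(.4848,-.0453,.0535,1.75)
p,d=viewer.read_camera("side"); cv2.imwrite("pics/side3.png",cv2.resize(p[140:340,250:500],None,fx=2.4,fy=2.4)[:,:,::-1])
E
```

```text
clock: 12.55
tool_pos: [0.4862, -0.0475, 0.0539]
tool_rot: [-0.0, 1.0, 0.015, 0.0]
force: [0.2, 0.2, -1.2]
grip_width: 0.239
clock: 12.85
tool_pos: [0.4862, -0.0472, 0.054]
tool_rot: [0.0, 1.0, 0.015, 0.0]
force: [-0.1, -0.4, -0.7]
grip_width: 0.325
t 12.85 pos [486.2 -47.2  54. ] jaw yaw 1.71 j6 -0.28 F [-0.1 -0.4 -0.7] w 29.8
shift mm [-1.4 -2.   0.5] turn -0.04 alt 179.96
```

View pics/side3.png

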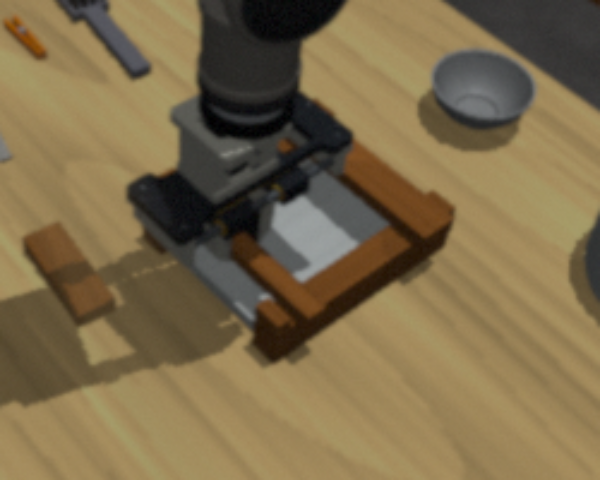

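The narrow bar is down just inside the near stop (crop pixel about 290,315), with a small gap. I'll push it toward the near stops.

```bash
python3 -m crank '[[-0.003,0,0,0,0.03],[-0.006,0,0,0,0.03],[-0.008,0,0,0,0.03],[-0.009,0,0,0,0.03],[-0.009,0,0,0,0.03]]'; python3 -m crank '[[-0.001,0,0,0,0.03],[-0.001,0,0,0,0.03]]';  python3 -m crank '[[-0.001,0,0,0,0.03],[-0.001,0,0,0,0.03]]'
```

```text
clock: 13.4
tool_pos: [0.4767, -0.0473, 0.0538]
tool_rot: [-0.0, 1.0, 0.015, -0.0]
force: [-0.0, -0.5, 0.2]
grip_width: 0.326
clock: 13.6
tool_pos: [0.4759, -0.0473, 0.0537]
tool_rot: [-0.0, 1.0, 0.015, -0.0]
force: [0.3, 0.0, 0.3]
grip_width: 0.326
clock: 13.8
tool_pos: [0.4749, -0.0474, 0.0537]
tool_rot: [-0.0, 1.0, 0.015, 0.0]
force: [0.3, -0.3, 0.5]
grip_width: 0.327
```

```bash
python3 -m crank '[[-0.001,0,0,0,0.03],[-0.001,0,0,0,0.03]]'
```

```text
clock: 14.0
tool_pos: [0.4748, -0.0474, 0.054]
tool_rot: [0.0, 1.0, 0.015, 0.001]
force: [4.0, 1.2, -0.5]
grip_width: 0.323
```

```bash
python3 -m crank '[[-0.001,0,0,0,0.03],[-0.0015,0,0,0,0.03],[0.0025,0,0,0,0.03],[0.0035,0,-0.01,0,0.035],[0.0035,0,-0.05,0,0.04],[0.0035,-0.01,-0.1,0,0.04],[0.01,-0.04,-0.13,0,0.04],[0.02,-0.085,-0.13,0,0.04]]'
python3 - <<'E'
from h import *
# brush grip point: local x=+10 on axis, from top-cam masks
for cam in("top","side"):
    t,X,p,d=best(cam,"brush",np.array([.593,.34]),.006,.03)
    _,a=pca(X[:,:2]); 
    a=np.radians(a); u=np.array([np.cos(a),np.sin(a)]); n=np.array([-u[1],u[0]])
    s=X[:,:2]@u; w=X[:,:2]@n
    print(cam,"s range",s.min(),s.max())
    ends=np.percentile(s,[0.3,99.7]); mid=ends.mean()
    h=[]
    for k in np.arange(-85,20,10):
        m=abs(s-mid-k/1000)<.005
        if cam=="top" or 1: h.append((mid+k/1000,(w[m].min()+w[m].max())/2, np.ptp(w[m])))
    h=np.array(h); f=np.polyfit(h[:,0],h[:,1],1); print("widths",np.round(h[:,2]*1000))
    ax=u+f[0]*n; P=lambda S:S*u+np.polyval(f,S)*n
    print(cam,"origin",P(mid),"grip(10)",P(mid+.010),"yaw",np.degrees(np.arctan2(ax[1],ax[0])), "len",np.ptp(ends))
E
```

```text
clock: 14.8
tool_pos: [0.4935, 0.0374, 0.189]
tool_rot: [0.001, 1.0, 0.013, 0.004]
force: [1.0, 0.4, -1.1]
grip_width: 0.437
top s range 0.29648247093601293 0.48646566812123454
widths [24. 23. 22. 21. 23. 23. 24. 23. 23. 24. 23.]
top origin [0.59453972 0.32868509] grip(10) [0.59550669 0.33863888] yaw 84.45139576264285 len 0.18787326235970986
side s range 0.30523335141411845 0.49422310507172657Traceback (most recent call last):
  File "<stdin>", line 13, in <module>
    return umr_minimum(a, axis, None, out, keepdims, initial, where)
ValueError: zero-size array to reduction operation minimum which has no identity
```

```bash
python3 - <<'E'
from h import *
go(.5955,.3386,.12,-5.8)
E
```

```text
t 15.0 pos [490.7  38.8 183.9] jaw yaw 1.87 j6 -0.11 F [-0.2 -0.6  0.6] w 39.9
shift mm [ 114.6 -296.2   63.7] turn 7.67 alt -172.33
```

```bash
python3 -m crank '[[0.017,-0.042,0,1,0.05],[0.034,-0.088,0,2,0.05],[0.051,-0.133,0,4,0.05],[0.068,-0.178,0,6,0.05],[0.086,-0.223,0.01,7.7,0.05],[0.104,-0.268,0.03,7.7,0.05],[0.114,-0.296,0.06,7.7,0.05],[0.1145,-0.296,0.09,7.7,0.05]]'
python3 - <<'E'
from h import *
go(.5955,.3386,.004,-5.8)
E
```

```text
clock: 15.8
tool_pos: [0.5974, 0.3396, 0.0916]
tool_rot: [-0.0, 0.999, -0.051, -0.0]
force: [0.4, -0.2, -0.3]
grip_width: 0.543
t 15.8 pos [597.4 339.6  91.6] jaw yaw -5.86 j6 0.51 F [ 0.4 -0.2 -0.3] w 49.9
shift mm [-1.8  1.2 87.6] turn -0.06 alt 179.94
```

```bash
python3 -m crank '[[-0.001,0.001,0.03,0,0.05],[-0.001,0.001,0.06,0,0.05],[-0.001,0.001,0.08,0,0.05],[-0.001,0.001,0.088,0,0.05],[-0.001,0.001,0.088,0,0.05]]'
python3 - <<'E'
from h import *
go(.5955,.3386,.004,-5.8)
E
```

```text
clock: 16.3
tool_pos: [0.5954, 0.3349, 0.0042]
tool_rot: [0.001, 0.999, -0.053, -0.002]
force: [-0.4, 1.0, 0.3]
grip_width: 0.548
t 16.3 pos [595.4 334.9   4.2] jaw yaw -6.05 j6 0.51 F [-0.4  1.   0.3] w 50.3
shift mm [-0.3 -3.7  0.2] turn -0.25 alt 179.75
```

```bash
python3 -m crank '[[0,-0.001,0,0,0.05],[0,-0.001,0,0,0.015],[0,-0.001,0,0,0.015],[0,-0.001,0,0,0.015],[0,-0.001,0,0,0.015],[0,-0.001,0,0,0.015],[0,-0.001,0,0,0.015]]'
python3 - <<'E'
from h import *
go(.5955,.3386,.004,-5.8)
E
```

```text
clock: 17.0
tool_pos: [0.5962, 0.3378, 0.0064]
tool_rot: [-0.0, 0.999, -0.052, 0.0]
force: [0.1, -0.6, 3.8]
grip_width: 0.262
t 17.0 pos [596.2 337.8   6.4] jaw yaw -5.98 j6 0.51 F [ 0.1 -0.6  3.8] w 24.0
shift mm [-0.8 -0.8  2.4] turn -0.18 alt 179.82
```

```bash
python3 -m crank '[[0,0,-0.04,0,0.015],[0,0,-0.08,0,0.015],[0,0.02,-0.12,8,0.015],[0,0.06,-0.15,16,0.015],[0,0.1,-0.15,24,0.015],[0,0.14,-0.15,32,0.015],[0,0.18,-0.15,40,0.015],[0,0.22,-0.15,48,0.015]]'
python3 - <<'E'
from h import *
go(.573,-.0747,.12,-88.25)
E
```

```text
clock: 17.8
tool_pos: [0.5724, 0.1173, 0.1555]
tool_rot: [0.0, 0.89, -0.456, -0.0]
force: [0.4, 0.5, -0.8]
grip_width: 0.256
t 17.8 pos [572.4 117.3 155.5] jaw yaw -54.29 j6 1.02 F [ 0.4  0.5 -0.8] w 23.5
shift mm [156.3 111.5  35.5] turn 33.96 alt -146.04
```

```bash
python3 -m crank '[[0.03,0.022,0,8,0.015],[0.065,0.046,0,16,0.015],[0.1,0.07,0,24,0.015],[0.13,0.093,0,32,0.015],[0.156,0.111,0.01,34,0.015],[0.1565,0.1115,0.03,34,0.015],[0.1565,0.1115,0.03,34,0.015]]'
python3 - <<'E'
from h import *
go(.573,-.0747,.071,-88.25)
p,d=viewer.read_camera("side"); cv2.imwrite("pics/side4.png",cv2.resize(p[120:320,230:480],None,fx=2.4,fy=2.4)[:,:,::-1])
p,d=viewer.read_camera("top"); cv2.imwrite("pics/top4.png",cv2.resize(p[60:280,230:450],None,fx=2.4,fy=2.4)[:,:,::-1])
E
```

```text
clock: 18.5
tool_pos: [0.5729, -0.074, 0.123]
tool_rot: [0.001, 0.719, -0.695, -0.003]
force: [-0.5, 0.2, -1.3]
grip_width: 0.258
t 18.5 pos [572.9 -74.  123. ] jaw yaw -88.09 j6 1.28 F [-0.5  0.2 -1.3] w 23.7
shift mm [ 0.8 -0.3 52. ] turn 0.16 alt -179.84
```

View pics/side4.png

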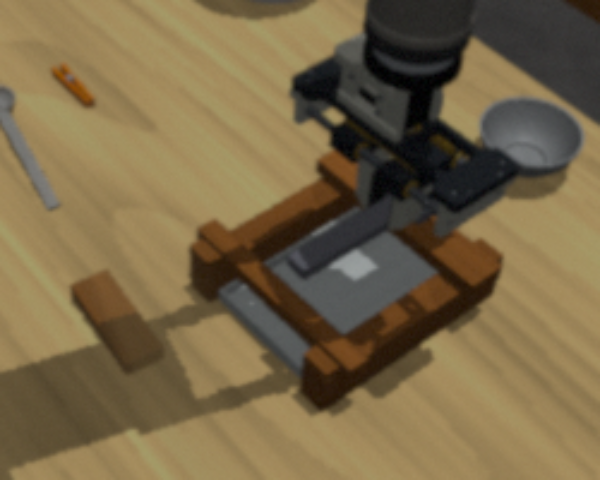

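View pics/top4.png

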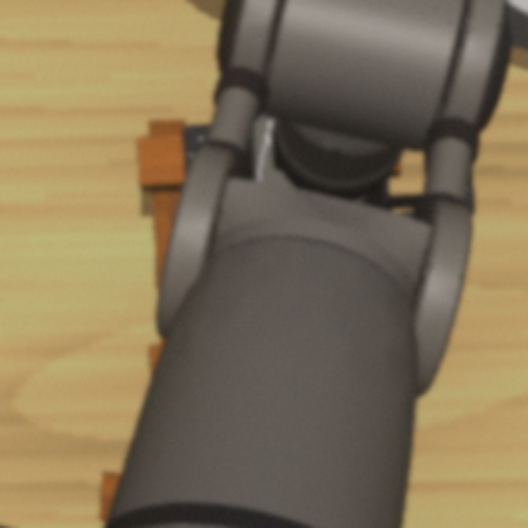

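The side view shows the narrow bar against the near stops (crop about 205–345, 230–360) and the brush held above, lengthwise. I'll lower it now.

```bash
python3 -m crank '[[0.001,0,0.02,0,0.015],[0.001,0,0.038,0,0.015],[0.001,0,0.048,0,0.015],[0.001,0,0.051,0,0.015],[0.001,0,0.0525,0,0.015],[0.001,0,0.0525,0,0.015]]'
python3 - <<'E'
from h import *
go(.573,-.0747,.0695,-88.25)
E
```

```text
clock: 19.2
tool_pos: [0.5755, -0.0742, 0.074]
tool_rot: [-0.0, 0.72, -0.694, 0.001]
force: [-0.4, 0.9, -0.3]
grip_width: 0.255
t 19.2 pos [575.5 -74.2  74. ] jaw yaw -87.95 j6 1.27 F [-0.4  0.9 -0.3] w 23.4
shift mm [0.4 2.5 4.5] turn 0.3 alt -179.7
```

```bash
python3 -m crank '[[0,0.002,0.002,0.2,0.015],[0,0.002,0.0035,0.2,0.015],[0,0.002,0.0035,0.2,0.015]]'
python3 -m crank '[[0,0,0.001,0,0.015],[0,0,0.001,0,0.015]]'
```

```text
clock: 19.5
tool_pos: [0.5728, -0.0745, 0.0698]
tool_rot: [-0.0, 0.718, -0.696, -0.0]
force: [0.2, 0.1, -0.3]
grip_width: 0.254
clock: 19.7
tool_pos: [0.5731, -0.0745, 0.0693]
tool_rot: [-0.0, 0.718, -0.696, 0.0]
force: [-1.2, 0.1, 4.1]
grip_width: 0.257
```

```bash
python3 -m crank '[[0,0,0,0,0.036],[0,0,0,0,0.036],[0,0,0,0,0.036],[0,0,-0.005,0,0.036],[0,0,-0.03,0,0.036],[0,0,-0.08,0,0.036],[-0.04,0,-0.11,0,0.04],[-0.08,0,-0.11,0,0.04]]'
python3 - <<'E'
from h import *
go(.42,.327,.12,-10)
E
```

```text
clock: 20.5
tool_pos: [0.5731, 0.0052, 0.1843]
tool_rot: [-0.003, 0.717, -0.697, 0.004]
force: [-0.2, -0.3, -1.1]
grip_width: 0.437
t 20.5 pos [573.1   5.2 184.3] jaw yaw -88.33 j6 1.42 F [-0.2 -0.3 -1.1] w 40.1
shift mm [-326.2  144.4   62.4] turn -78.33 alt 101.67
```

```bash
python3 - <<'E'
from h import *
for cam in("top","side"):
    r=best(cam,"spoon",np.array([.42,.327]))
    if r is None: print(cam,None); continue
    t,X,p,d=r
    v,u_=np.nonzero(t["pixels"]); X=plane(cam,np.c_[u_,v],.008)
    a0=79.8
    for it in range(3):
        a=np.radians(a0); u=np.array([np.cos(a),np.sin(a)]); n=np.array([-u[1],u[0]])
        s=X[:,:2]@u; w=X[:,:2]@n
        mid=s.max()-.101 if it==0 else (s.max()+s.min())/2-.001
        h=[]
        for k in np.arange(-90,50,10):
            m=abs(s-mid-k/1000)<.005
            if m.sum()>3: h.append((mid+k/1000,w[m].mean(),np.ptp(w[m])))
        h=np.array(h); f=np.polyfit(h[:,0],h[:,1],1); a0+=np.degrees(np.arctan(f[0]))
    P=lambda S:S*u+np.polyval(f,S)*n
    m=s>mid+.055
    print(cam,"len",np.ptp(s),"widths",np.round(h[:,2]*1000),"yaw",a0,"origin",P(mid),"grip10",P(mid+.010),"bowl c",X[m][:,:2].mean(0),"vs",P(mid+.078))
p,d=viewer.read_camera("top"); 
cv2.imwrite("pics/top5.png",cv2.resize(p[90:390,90:490],None,fx=2,fy=2)[:,:,::-1])
E
```

```text
top len 0.2035171344025259 widths [13. 13. 13. 13. 13. 13. 14. 14. 15. 15. 15. 15. 13. 13.] yaw 79.99428227249373 origin [0.41521639 0.31076167] grip10 [0.41695385 0.32060957] bowl c [0.42961747 0.38873098] vs [0.42876861 0.38757532]
side len 0.21351440606116767 widths [11. 13. 13. 14. 14. 14. 12. 12. 11. 12. 13. 14. 15. 15.] yaw 79.50492382192478 origin [0.41445139 0.31169006] grip10 [0.4162729  0.32152277] bowl c [0.4295043  0.39183829] vs [0.42865917 0.38838517]
```

View pics/top5.png

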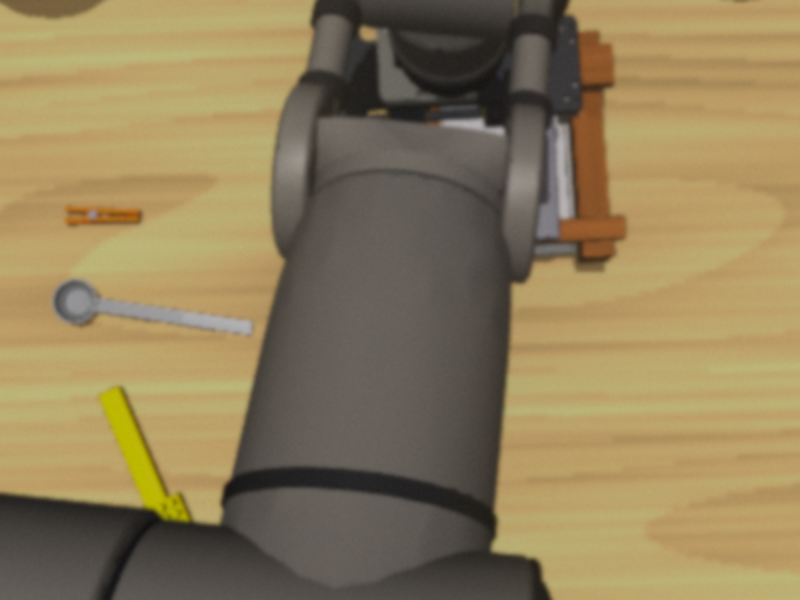

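```bash
python3 -m crank '[[-0.036,0.016,0,-8,0.04],[-0.078,0.034,0,-16,0.04],[-0.12,0.052,0,-24.5,0.04],[-0.16,0.071,0,-33,0.04],[-0.2,0.088,0,-41,0.04],[-0.24,0.106,0,-49.5,0.04],[-0.28,0.124,0.01,-58,0.04],[-0.31,0.137,0.03,-66,0.04]]'
python3 - <<'E'
from h import *
go(.4177,.3248,.05,-10.1)
E
```

```text
clock: 21.55
tool_pos: [0.4239, 0.3124, 0.1494]
tool_rot: [-0.001, 0.982, -0.19, 0.001]
force: [0.6, 0.3, -0.2]
grip_width: 0.438
t 21.55 pos [423.9 312.4 149.4] jaw yaw -21.87 j6 0.87 F [ 0.6  0.3 -0.2] w 40.2
shift mm [-10.6  -9.   99.4] turn -11.77 alt 168.23
```

```bash
python3 -m crank '[[-0.006,-0.006,0.02,-7,0.04],[-0.0106,-0.009,0.06,-11.7,0.04],[-0.0106,-0.009,0.1,-11.7,0.04],[-0.0106,-0.009,0.1,-11.7,0.04],[-0.0106,-0.009,0.1,-11.7,0.04]]'
python3 - <<'E'
from h import *
go(.4177,.3248,.0035,-10.1)
E
```

```text
clock: 22.05
tool_pos: [0.4177, 0.3226, 0.0488]
tool_rot: [0.0, 0.996, -0.092, -0.001]
force: [0.7, 0.5, 0.8]
grip_width: 0.433
t 22.05 pos [417.7 322.6  48.8] jaw yaw -10.57 j6 0.7 F [0.7 0.5 0.8] w 39.8
shift mm [-0.4 -2.2 45.3] turn -0.47 alt 179.53
```

```bash
python3 -m crank '[[0,-0.001,0.02,-0.4,0.04],[0,-0.001,0.036,-0.4,0.04],[0,-0.001,0.044,-0.4,0.04],[0,-0.001,0.046,-0.4,0.04],[0,-0.001,0.046,-0.4,0.04]]'
python3 - <<'E'
from h import *
go(.4177,.3248,.0025,-10.1)
E
```

```text
clock: 22.55
tool_pos: [0.4183, 0.3246, 0.0039]
tool_rot: [-0.001, 0.996, -0.088, 0.001]
force: [-0.6, 0.7, 0.1]
grip_width: 0.437
t 22.55 pos [418.3 324.6   3.9] jaw yaw -10.1 j6 0.69 F [-0.6  0.7  0.1] w 40.1
shift mm [-0.6 -0.1  1.4] turn -0.0 alt 180.0
```

```bash
python3 -m crank '[[0,0,0.001,0,0.02],[0,0,0.001,0,0.006],[0,0,0.001,0,0.006],[0,0,0.001,0,0.006],[0,0,0.001,0,0.006],[0,0,0.001,0,0.006],[0,0,0.001,0,0.006],[0,0,0.001,0,0.006]]'
python3 - <<'E'
from h import *
go(.4177,.3248,.12,-10.1)
E
```

```text
clock: 23.35
tool_pos: [0.4175, 0.3244, 0.002]
tool_rot: [-0.0, 0.996, -0.088, 0.0]
force: [-0.3, -0.2, 4.3]
grip_width: 0.147
t 23.35 pos [417.5 324.4   2. ] jaw yaw -10.08 j6 0.69 F [-0.3 -0.2  4.3] w 13.5
shift mm [   0.2   -0.4 -118. ] turn 0.02 alt -179.98
```

```bash
python3 -m crank '[[0,0,-0.03,0,0.006],[0,0,-0.07,0,0.006],[0,0,-0.12,0,0.006],[0,0,-0.15,8,0.006],[0,0,-0.15,16,0.006]]'
python3 - <<'E'
from h import *
go(.5754,-.0106,.12,-88.25)
p,d=viewer.read_camera("top"); cv2.imwrite("pics/top6.png",cv2.resize(p[60:280,90:410],None,fx=2.4,fy=2.4)[:,:,::-1])
r=best("top","brush",np.array([.57,-.075]),.066,.1)
if r: print(rect(r[1][:,:2]),pca(r[1][:,:2]),np.percentile(r[1][:,2],[5,50,95]))
p,d=viewer.read_camera("side"); cv2.imwrite("pics/side6.png",cv2.resize(p[100:300,200:470],None,fx=2.4,fy=2.4)[:,:,::-1])
E
```

```text
clock: 23.85
tool_pos: [0.4195, 0.3256, 0.1563]
tool_rot: [-0.003, 0.974, -0.228, 0.003]
force: [0.7, -0.1, -0.7]
grip_width: 0.146
t 23.85 pos [419.5 325.6 156.3] jaw yaw -26.39 j6 0.98 F [ 0.7 -0.1 -0.7] w 13.4
shift mm [289.  232.1  36. ] turn 61.86 alt -118.14
(array([564.8, -76.2]), 188.8, 46.4, 2.41) (array([577.7, -74.6]), np.float64(1.71)) [0.0725248  0.07601045 0.08625372]
```

View pics/top6.png

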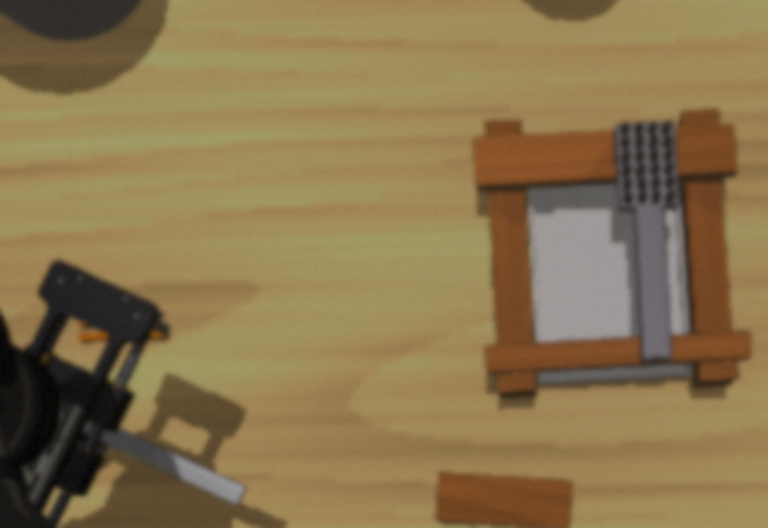

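View pics/side6.png

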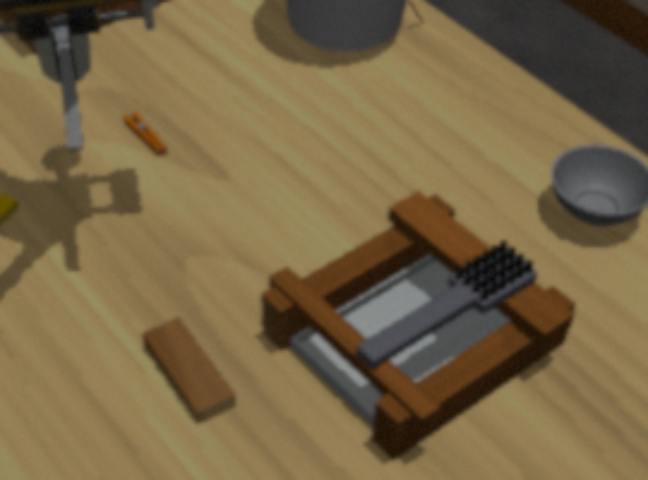

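The top view shows both bars flush. The brush lies across them bristles up (head at 648,165, handle end at 655,350), right of the middle, and the spoon is held in the gripper.

```bash
python3 -m crank '[[0.036,0.029,0,8,0.006],[0.072,0.058,0,16,0.006],[0.108,0.087,0,24,0.006],[0.144,0.116,0,32,0.006],[0.18,0.145,0,40,0.006],[0.216,0.174,0,48,0.006],[0.252,0.203,0,55,0.006],[0.28,0.225,0,61,0.006]]'
python3 - <<'E'
from h import *
go(.5754,-.0106,.11,-88.25)
E
```

```text
clock: 24.85
tool_pos: [0.5701, -0.0035, 0.1502]
tool_rot: [0.001, 0.724, -0.69, -0.001]
force: [-0.0, 0.3, -0.2]
grip_width: 0.149
t 24.85 pos [570.1  -3.5 150.2] jaw yaw -87.24 j6 1.38 F [-0.   0.3 -0.2] w 13.7
shift mm [ 7.4 -5.1 40.2] turn 1.01 alt -178.99
```

```bash
python3 -m crank '[[0.007,-0.005,0.01,1,0.006],[0.007,-0.005,0.03,1,0.006],[0.007,-0.005,0.045,1,0.006],[0.007,-0.005,0.05,1,0.006],[0.007,-0.005,0.05,1,0.006],[0.007,-0.005,0.05,1,0.006]]'
python3 - <<'E'
from h import *
go(.5754,-.0106,.068,-88.25)
p,d=viewer.read_camera("side"); cv2.imwrite("pics/side7.png",cv2.resize(p[140:300,290:450],None,fx=3.5,fy=3.5)[:,:,::-1])
E
```

```text
clock: 25.45
tool_pos: [0.5754, -0.0071, 0.1019]
tool_rot: [-0.0, 0.719, -0.695, -0.0]
force: [0.6, 0.4, -0.3]
grip_width: 0.143
t 25.45 pos [575.4  -7.1 101.9] jaw yaw -87.98 j6 1.39 F [ 0.6  0.4 -0.3] w 13.1
shift mm [ 3.5  0.1 33.9] turn 0.27 alt -179.73
```

View pics/side7.png

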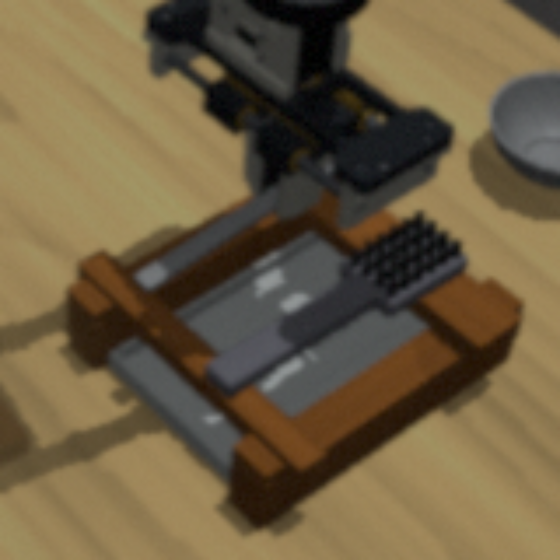

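```bash
python3 -m crank '[[0.003,0,0.012,0.2,0.006],[0.003,0,0.024,0.2,0.006],[0.003,0,0.031,0.2,0.006],[0.003,0,0.034,0.2,0.006],[0.003,0,0.034,0.2,0.006],[0.003,0,0.034,0.2,0.006]]'
python3 -m crank '[[0,0,0.001,0,0.006],[0,0,0.001,0,0.006]]'
```

```text
clock: 26.1
tool_pos: [0.5756, -0.0106, 0.0679]
tool_rot: [-0.0, 0.718, -0.696, 0.0]
force: [0.8, -0.1, 0.5]
grip_width: 0.147
clock: 26.3
tool_pos: [0.5756, -0.0106, 0.067]
tool_rot: [-0.0, 0.718, -0.696, 0.0]
force: [0.1, 0.2, -0.4]
grip_width: 0.143
```

```bash
python3 -m crank '[[0,0,0.001,0,0.006],[0,0,0.001,0,0.006]]'; python3 -m crank '[[0,0,0.001,0,0.006],[0,0,0.001,0,0.006]]'
```

```text
clock: 26.5
tool_pos: [0.5754, -0.0106, 0.0658]
tool_rot: [-0.0, 0.718, -0.696, 0.0]
force: [-0.5, 0.4, 0.3]
grip_width: 0.14
clock: 26.7
tool_pos: [0.5755, -0.0106, 0.0649]
tool_rot: [-0.0, 0.718, -0.696, 0.0]
force: [0.1, 0.8, 1.8]
grip_width: 0.145
```

```bash
python3 -m crank '[[0,0,0,0,0.022],[0,0,0,0,0.022],[0,0,0,0,0.022],[0,0,-0.005,0,0.022],[0,0,-0.02,0,0.022],[0,0,-0.05,0,0.022],[0,0,-0.1,0,0.022]]'
python3 -m crank '[[-0.04,0.02,-0.04,0,0.022],[-0.085,0.04,-0.05,0,0.022],[-0.13,0.06,-0.05,0,0.022],[-0.17,0.08,-0.05,0,0.022],[-0.21,0.1,-0.05,0,0.022],[-0.25,0.1,-0.05,0,0.022],[-0.25,0.1,-0.05,0,0.022]]'
python3 - <<'E'
from h import *
p,d=viewer.read_camera("top"); cv2.imwrite("pics/top8.png",cv2.resize(p[60:280,240:410],None,fx=2.7,fy=2.7)[:,:,::-1])
for n,c,z in(("brush",(.57,-.075),.066),("spoon",(.57,-.011),.064),("wide_bar",(.637,-.04),.055),("narrow_bar",(.479,-.046),.055)):
    r=best("top",n,np.array(c),z,.1)
    if r: print(n,rect(r[1][:,:2]),pca(r[1][:,:2]),np.percentile(r[1][:,2],[5,50,95]).round(4))
p,d=viewer.read_camera("side"); cv2.imwrite("pics/side8.png",cv2.resize(p[140:300,290:450],None,fx=3.5,fy=3.5)[:,:,::-1])
p,d=viewer.read_camera("top"); cv2.imwrite("pics/top8f.png",p[:,:,::-1])
E
```

```text
clock: 27.4
tool_pos: [0.5735, -0.0103, 0.1634]
tool_rot: [0.002, 0.718, -0.696, -0.003]
force: [1.1, 0.9, -0.4]
grip_width: 0.24
clock: 28.1
tool_pos: [0.4669, 0.2404, 0.2155]
tool_rot: [-0.001, 0.719, -0.695, -0.0]
force: [0.2, -0.5, 0.2]
grip_width: 0.241
brush (array([565. , -75.3]), 188.6, 46.3, 1.65) (array([577.7, -74.5]), np.float64(1.7)) [0.0722 0.076  0.0862]
spoon (array([562.6,  -7.4]), 197.0, 41.6, -1.52) (array([582. , -11.5]), np.float64(1.82)) [0.065  0.0711 0.0759]
wide_bar (array([637.6, -41.7]), 208.1, 41.3, -88.39) (array([636. , -36.4]), np.float64(-88.08)) [0.058  0.0614 0.0643]
narrow_bar (array([479.4, -48.6]), 206.6, 22.4, -87.97) (array([479. , -45.6]), np.float64(-88.02)) [0.0586 0.0616 0.0645]
```

View pics/top8.png

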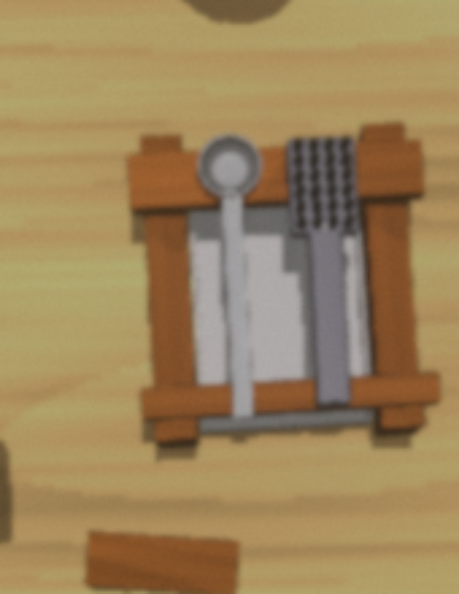

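View pics/side8.png

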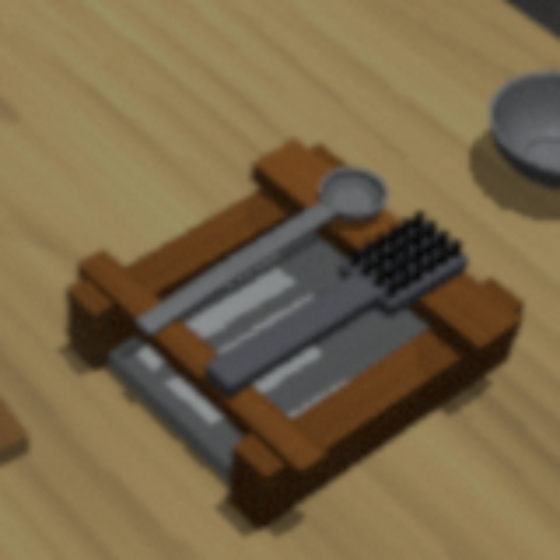

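View pics/top8f.png

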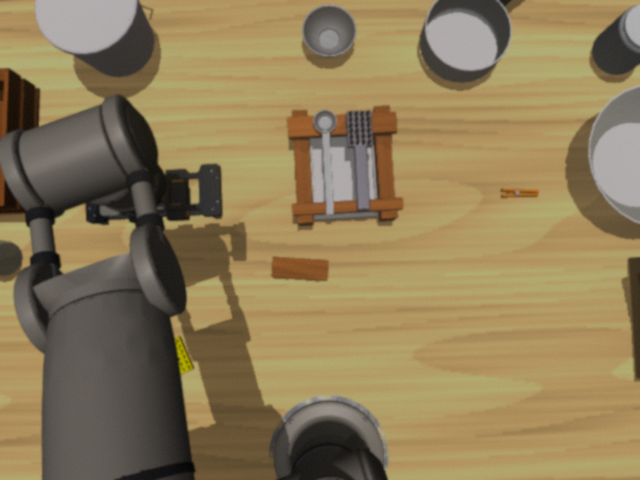

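All four pieces look right in both views. The spoon (bowl at 230,165 in the crop) and the brush (head at 322,185) lie across both bars without touching, and the bars are flush against the stops. The offcut and the right-hand peg haven't moved. Handing in.

```bash
python3 - <<'E'
from plant import job
print(job.sign_off())
E
```

```text
the job is handed in; nothing more can be done
None
```

The drying rack is made up and both tools are on it; I handed the job in at about 28.5 s of the 72 s allowed. The sign-off gives no verdict.

- **Bars:** I laid the wide bar first, then the narrow one, and pushed each with an open finger until the stops pushed back with about 4–7 N. The last pictures put their centres 158 mm apart, against 159 mm if both are exactly flush. The wide bar is centred to within about 2 mm. The narrow bar sits about 3 mm to the right of centre.
- **Brush and spoon:** The grey brush lies bristles up and the spoon beside it bowl up. Both run lengthwise across the bars, about midway and over the tray, with a clear gap between them.
- **Checks that disagreed or were left undone:**
  - The two cameras differed by 1–2 mm on the rack's position, but the push contacts matched the top camera.
  - In the last picture the offcut and the right-hand peg were where they started. The arm hid the left-hand peg and most of the yellow brush, so I could not recheck those. I last saw the left peg in place while carrying the spoon, and the gripper stayed clear of both.

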